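Stand the nail-varnish remover in its well and turn the safety cap until it clicks

TASK

Put the square bottle of nail-varnish remover into the empty square well of the stone caddy, standing fully home on the floor of the well, so that the well keeps it from turning; feel it in gently and do not force it, it is glass on stone. Then screw its white safety cap shut, clockwise seen from above, until the cap slips and clicks once or twice, and stop there: more than two clicks wear the ratchet. Let go, and leave the other things on the dressing table where they are.

Things in the scene. Friction and masses are not known exactly. Their poses are not given: they have to be found in the camera images.
- bottle_mid (a point): Centre of the body of the loose rose glass bottle (0.26 to 0.4 kg, upright). Body 48 x 48 mm, 56 mm high, edges rounded 4 mm; this point is 28 mm above its underside; x and y square to its flat sides, z up. Above the body a shoulder slopes in to the neck; the cap is 72 to 98 mm above the underside. Best carried by its flat sides, 40 to 48 mm above the underside
- cap_mid (a point): Centre of the bottle's white ribbed cap, on the bottle's axis, 85 mm above its underside; cap 36 mm across, 26 mm high. It sits loose on its thread and turns clockwise (from above) against a drag of about 0.08 N m through an unknown 0.4 to 2.3 rad until tight, staying at this height. Turned back, it unscrews. Unless the bottle stands in the well it turns with the cap
- clutch (a joint): How far the cap has slipped on the 12-step ratchet inside it, rad: near 0 while the cap only screws down. Once tight it gives way at about 0.2 to 0.25 N m: the torque rises, drops sharply half-way over a step and the cap springs on into the next one, a click, 0.52 rad each. Left between two steps it springs to the nearer one. After a click the thread may be slack by up to 0.2 rad
- well (a point): Middle of the floor of the square well, 10 mm above the table. The well is 51 x 51 mm, 24 mm deep, with a 2 mm chamfer round its mouth; x and y square to its sides (and the caddy's), z up
- varnish_red: Red nail-varnish bottle, 29 mm across, 58 mm high, loose in a round well of the caddy; origin at its underside
- varnish_plum: Plum nail-varnish bottle, 29 mm across, 58 mm high, loose in the other round well; origin at its underside
- bangle_a: Lower one of a pair of emerald glass bangles lying on each other, 66 mm across, 6 mm high; origin at its underside
- bangle_b: Upper bangle of the pair
- dish: White porcelain dish shaped for soap, 122 x 84 mm, 24 mm high; origin at its underside
- hairclip: Chrome hair clip, about 95 mm long, 14 mm wide and 12 mm high; origin at its underside
- specs_case: Black spectacle case, 160 x 60 mm, 36 mm high; origin at its underside
- caddy: Pale green onyx caddy, fixed, 100 (x) x 180 (y) mm, 34 mm high; origin at the middle of its underside. The square well is centred 45 mm to -y; two round wells with nail-varnish bottles (tops 68 mm above the table) are 42 mm to +y, 23 mm to either side in x
- bottle: The same bottle, with its cap; origin at the centre of its underside
There are look-alikes about, which are no part of the job. Leave any brown look-alike of the caddy alone. Leave any yellow look-alike of the bottle alone.

How it is judged:
By the outcome, as a careful person would: the job done as asked, in the order asked, and still so for the second after the job is handed in, with the robot touching nothing.
It also fails if it takes over 67 s, if anything falls off the work surface, if the arm or the gripper's body presses on something with over 40 N, if the wrist force passes 120 N, or if a joint passes its speed limit or range.

ROBOT

A 6-joint arm with a two-finger parallel gripper is mounted at the origin on the work surface. World frame = base frame: x ahead of the robot, y to its left, z up, the work surface at z = 0. Lengths are in m, angles in rad, forces in N, time in s.
With the tool pointing down it reaches from about 0.375 to 0.975 m from the base axis. Payload 3.8 kg.
Tool frame: the origin (TCP) lies at the very end of the fingers, on their centre line; the grasp point (between the pads) lies 19 mm behind it (env.grip_point_offset is the distance from the TCP to the grasp point, in m); z points along the fingers, y is the line along which they close (so a half turn about z gives the same grasp; the last joint's range is limited). The gripper opens to 85 mm and grips with 20 to 120 N. Pads are 22 mm wide; open, the fingers measure 114 mm over their backs; the gripper's body (76 mm by 85 mm) begins 54 mm behind the grasp point. The pads swing forward as they close: fully open they stand 13 mm farther back than shut.
Start: joints at [-1.38, 0.264, 1.604, -0, 1.274, -0.037], TCP at [0.152, -0.658, 0.231] pointing down, gripper open.
Joint ranges: [-2.63, 2.63], [-0.94, 2.18], [0.31, 2.57], [-1.31, 4.45], [0, 2.66], [-2.55, 2.55]. Speed limits (rad/s): [2.57, 2.57, 3.14, 3.14, 3.14, 3.14].

INTERFACE

Orientations are given as [roll, pitch, yaw] about the fixed x, y, z axes, in that order (R = Rz(yaw) Ry(pitch) Rx(roll)).
In Python, from bench import env gives the robot as it stands.
- The arm moves only by the shell command python3 -m handwheel 'ROWS' [OPENING] [FORCE]. ROWS is JSON, a list of rows, each a list of 6 numbers: the shift along the tool's x, y, z in mm, then the turn, a rotation vector about the tool's x, y, z in degrees. A call has 1 to 8 rows; each row shifts and turns the commanded pose from where the row before left it, along the tool's axes as they then stand; what a row does not reach is not made up. A row lasts 1/12 s, in which the tool goes at most 41.7 mm and 7.16 degrees, less where a joint would pass 70% of its speed; a pose out of reach is approached as far as the arm can. A call is refused whole if a number of a shift passes 41.7 or a number of a turn 7.16, either way. A call with a gripper value outside its range is refused whole. OPENING is the closure, from 0 (fully open) to 1 (shut), set as the call begins (- or left out, the last holds). The fingers move at their own pace and stop on an object; FORCE is the grip in N (left out, the last holds). Time passes only in rows, so rows that do not move let the fingers close. It gives the time, the measured TCP pose, the force, the opening and the grip force at its end, in the units of the state.
- env.get_state(): the state, without advancing time (a new reading comes with each control period).
- env.snapshot(name): name is "scene" or "top" or "wrist"; returns (picture, depth): 384x512x3 uint8, blue, green, red; 384x512 float32, m along the optical axis (not along the pixel's ray), 0 where there is no reading.
- env.get_calibration(name): a dict with "K" (3x3 intrinsics, pixels), "extrinsics" (4x4, takes a point from camera to world coordinates). Camera axes: x right, y down, z forward; pixel columns grow to the right and rows downward; lengths in m; the calibration is good to about 2 mm. A picture is of the moment at which its call begins: read the wrist's pose just before it. get_calibration takes no time and is no camera call; for the wrist camera it gives the pose at the moment of the call.
- env.hand_in(): hands the job in; it is judged then, once.
The state is a dict: "clock": time; "joint_positions": joint angles; "qd": joint speeds; "joint_torque": joint torques, N m; "tcp_pos": TCP position; "ee_rot": TCP orientation; "ft_force": force on the tool from outside, world axes, zero at the start; "ft_torque": the same for the moment, N m; "gripper_width": finger opening in m; "grip_force": force on a finger pad.
Only numpy, scipy, OpenCV 4.12 (cv2) and the standard library are available. Lean on these libraries where they do the work, as an engineer would, in place of code of your own. Each camera call takes 0.05 s, during which the arm holds its last target. There are 200 camera calls.

## Working session

There is one attempt and no reset: what is moved stays moved. The work goes in short steps, Python scripts to look and compute and a shell command to move; the robot and the scene stay as the last step left them, time stands still between calls to the robot, and variables do not carry over. Pictures are saved under pics/ and viewed, at most 10 in all, crops included, and the job is handed in when it is done.

```bash
mkdir -p pics; ls; cat > h.py <<'E'
from bench import env
import numpy as np, cv2
from scipy.spatial.transform import Rotation as R
def snap(n):
    c=env.get_calibration(n); p,d=env.snapshot(n); return p,d,np.array(c["K"]),np.array(c["extrinsics"])
def cloud(d,K,E):
    v,u=np.indices(d.shape); P=np.stack([(u-K[0,2])/K[0,0]*d,(v-K[1,2])/K[1,1]*d,d],-1)
    W=P@E[:3,:3].T+E[:3,3]; W[d==0]=np.nan; return W
E
python3 - <<'E'
from h import *
for n in("top","scene"):
    p,d,K,E=snap(n); np.savez(n+".npz",p=p,d=d,K=K,E=E)
    cv2.imwrite(f"pics/{n}.png",cv2.resize(p,None,fx=1.5,fy=1.5))
    print(n,E.round(3).tolist())
print({k:np.round(v,3).tolist() for k,v in env.get_state().items()})
E
```

```text
pics
top [[0.028, -0.991, 0.128, 0.472], [-1.0, -0.028, 0.002, 0.054], [0.002, -0.128, -0.992, 0.907], [0.0, 0.0, 0.0, 1.0]]
scene [[-0.823, 0.388, -0.415, 0.956], [0.568, 0.549, -0.613, 0.58], [-0.01, -0.74, -0.672, 0.692], [0.0, 0.0, 0.0, 1.0]]
{'clock': 0.1, 'joint_positions': [-1.38, 0.265, 1.605, -0.0, 1.274, -0.037], 'qd': [-0.002, -0.004, -0.004, 0.002, -0.001, -0.0], 'joint_torque': [0.001, -51.671, -36.859, -0.0, 0.006, 0.0], 'tcp_pos': [0.152, -0.657, 0.23], 'ee_rot': [-3.14, -0.0, 0.228], 'ft_force': [-1.253, -0.583, 0.255], 'ft_torque': [0.007, -0.027, -0.005], 'grip_force': 0.0, 'gripper_width': 0.086}
```

View pics/top.png

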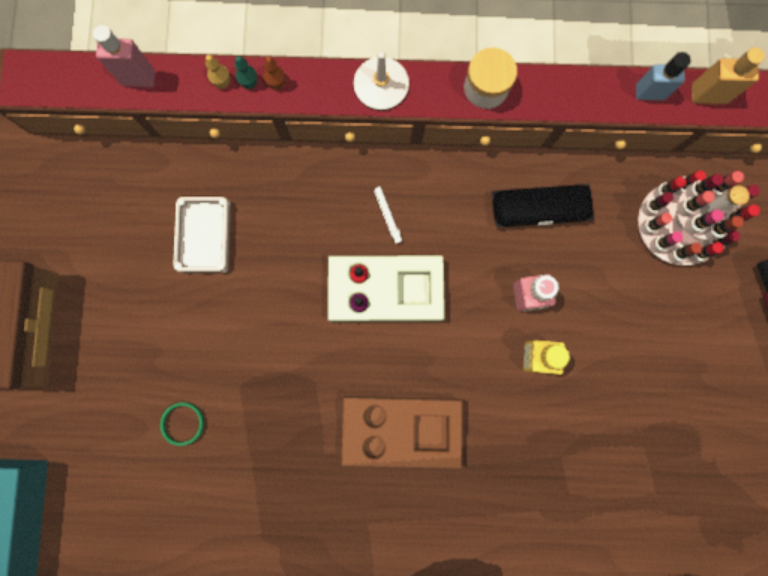

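View pics/scene.png

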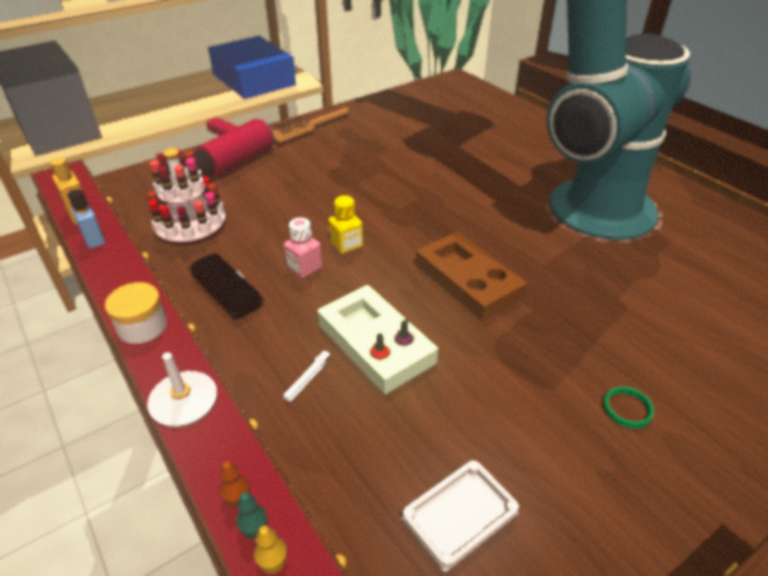

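The top view (1.5x) shows these candidates. For the bottle: the rose one at (537,292), a yellow look-alike at (548,357), and a tall pink one on the shelf at (125,60). For the caddy: the pale green one at (386,289), well at (415,289), and a brown look-alike at (402,432). I choose the rose bottle at (537,292) and the pale green caddy.

```bash
python3 - <<'E'
from h import *
z=np.load("top.npz"); p,d,K,E=[z[k] for k in"pdKE"]; W=cloud(d,K,E); hsv=cv2.cvtColor(p,cv2.COLOR_BGR2HSV)
def box(x0,x1,y0,y1):
    m=np.zeros(d.shape,bool); m[int(y0/1.5):int(y1/1.5),int(x0/1.5):int(x1/1.5)]=1; return m
def rect(m,n):
    q=W[m][:,:2].astype(np.float32)*1000; r=cv2.minAreaRect(q); print(n,m.sum(),np.round(r[0],1),np.round(r[1],1),round(r[2],1),np.nanmedian(W[m],0).round(4))
Z=np.nan_to_num(W[...,2])
rect(box(315,455,245,330)&(Z>.028)&(Z<.04),"caddy top")
rect(box(390,440,262,315)&(Z>.0)&(Z<.018),"well floor")
b=box(505,565,265,320)
rect(b&(Z>.02)&(Z<.056),"body"); rect(b&(Z>.09)&(Z<.105),"cap"); rect(b&(Z>.01)&(Z<.07),"body+sh")
rect(box(515,580,335,380)&(Z>.09),"yellow cap")
s=np.load("scene.npz"); Ws=cloud(s["d"],s["K"],s["E"]); W=Ws; Z=np.nan_to_num(W[...,2]); b=box(275,328,210,280)
rect(b&(Z>.02)&(Z<.055),"scene body"); rect(b&(Z>.09)&(Z<.105),"scene cap")
c=p[165:225,330:390]; cv2.imwrite("pics/crop.png",cv2.resize(c,None,fx=8,fy=8,interpolation=cv2.INTER_CUBIC))
E
```

```text
caddy top 2661 [597.9  45.4] [100.5 180.2] 1.6 [0.5961 0.054  0.0343]
well floor 420 [6.011e+02 5.000e-01] [47.5 48.6] 1.3 [6.009e-01 5.000e-04 1.010e-02]
body 179 [ 595.9 -187. ] [48.4 48.7] 9.4 [ 0.5845 -0.1669  0.0514]
cap 213 [ 596.4 -186.5] [33.6 35.2] 2.1 [ 0.5953 -0.186   0.0978]
body+sh 329 [ 595.9 -186.8] [48.4 49. ] 9.4 [ 0.586  -0.17    0.0542]
yellow cap 222 [ 495.6 -200.7] [34.4 33.5] 1.2 [ 0.4957 -0.2002  0.0981]
scene body 262 [ 596.1 -188. ] [48.7 51.2] 11.7 [ 0.6081 -0.168   0.0387]
scene cap 113 [ 595.6 -188.4] [35.7 34. ] 60.7 [ 0.5972 -0.1838  0.0975]
```

View pics/crop.png

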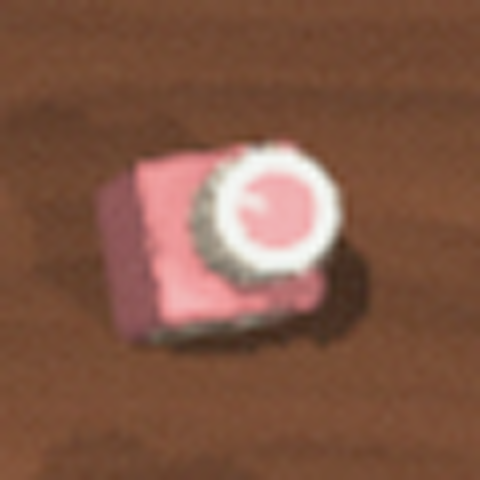

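The crop shows the rose bottle, with its white ribbed cap at crop (275,210). It stands square, turned about 9°. Next I move above it.

```bash
python3 -m handwheel '[[0,0,0,0,0,3.7],[28.6,-21.7,0,0,0,0],[28.6,-21.7,0,0,0,0],[28.6,-21.7,0,0,0,0],[28.6,-21.7,0,0,0,0],[28.6,-21.7,0,0,0,0],[28.6,-21.7,0,0,0,0],[28.6,-21.7,0,0,0,0]]' 0 40
python3 -m handwheel '[[28.6,-21.7,0,0,0,0],[28.6,-21.7,0,0,0,0],[28.6,-21.7,0,0,0,0],[28.6,-21.7,0,0,0,0],[28.6,-21.7,0,0,0,0],[28.6,-21.7,0,0,0,0],[28.6,-21.7,0,0,0,0],[28.6,-21.7,0,0,0,0]]'
python3 -m handwheel '[[28.6,-21.7,0,0,0,0],[28.6,-21.7,0,0,0,0],[28.6,-21.7,0,0,0,0],[0,0,0,0,0,0],[0,0,0,0,0,0]]'
python3 - <<'E'
from h import *
p,d,K,E=snap("wrist"); W=cloud(d,K,E); Z=np.nan_to_num(W[...,2]); hs=cv2.cvtColor(p,cv2.COLOR_BGR2HSV)
s=env.get_state(); print(s["tcp_pos"],np.degrees(s["ee_rot"]),E[:3,3],env.grip_point_offset)
near=np.hypot(W[...,0]-.596,W[...,1]+.187)<.05
for lo,hi in((.09,.105),(.01,.06),(.045,.06)):
    m=near&(Z>lo)&(Z<hi)
    if m.sum()>9:
        r=cv2.minAreaRect(W[m][:,:2].astype(np.float32)*1000); print(lo,m.sum(),np.round(r[0],1),np.round(r[1],1),r[2])
cv2.imwrite("pics/w1.png",p)
E
```

```text
clock: 0.77
tcp_pos: [0.326, -0.4734, 0.2307]
ee_rot: [-3.141, 0.0, 0.163]
ft_force: [0.2, -0.8, 0.5]
gripper_width: 0.0856
grip_force: 0.0
clock: 1.43
tcp_pos: [0.5235, -0.265, 0.2308]
ee_rot: [-3.141, 0.001, 0.163]
ft_force: [-0.1, -0.4, -0.1]
gripper_width: 0.0853
grip_force: 0.0
clock: 1.85
tcp_pos: [0.5976, -0.1867, 0.2304]
ee_rot: [-3.141, 0.001, 0.167]
ft_force: [-0.1, -0.1, 0.2]
gripper_width: 0.0851
grip_force: 0.0
[ 0.59673847 -0.18781848  0.23048806] [-1.79982409e+02  9.38554888e-02  9.46006160e+00] [ 0.66506108 -0.17461717  0.3734034 ] 0.0187
0.09 1070 [ 595.4 -188.2] [35.2 35.5] 9.078845024108887
0.01 985 [ 595.7 -188.2] [48.3 47.6] 10.294353485107422
0.045 800 [ 595.6 -188.2] [48.  47.6] 10.294353485107422
```

View pics/w1.png

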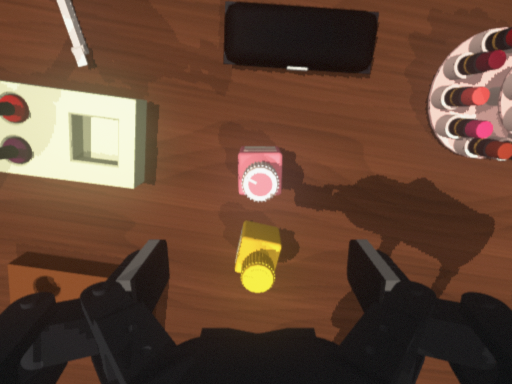

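The wrist view shows the rose bottle centred under the tool at (260,178). The yellow one at (258,255) is clear of the fingers. I'll descend and grasp.

```bash
python3 -m handwheel '[[-1,0,30,0,0,0],[0,0,36,0,0,0],[0,0,36,0,0,0],[0,0,36,0,0,0],[0,0,30,0,0,0],[0,0,20,0,0,0],[0,0,11,0,0,0],[0,0,4.5,0,0,0]]' 0 40
python3 -m handwheel '[[0,0,0,0,0,0],[0,0,0,0,0,0]]'
python3 -m handwheel '[[0,0,0,0,0,0],[0,0,0,0,0,0],[0,0,0,0,0,0],[0,0,0,0,0,0],[0,0,0,0,0,0],[0,0,0,0,0,0]]' 1 40
```

```text
clock: 2.57
tcp_pos: [0.5932, -0.1892, 0.0253]
ee_rot: [-3.14, 0.004, 0.162]
ft_force: [-3.8, 0.9, 12.6]
gripper_width: 0.0852
grip_force: 0.0
clock: 2.73
tcp_pos: [0.5969, -0.1897, 0.0293]
ee_rot: [3.14, -0.002, 0.162]
ft_force: [0.2, 0.2, -0.2]
gripper_width: 0.0855
grip_force: 0.0
clock: 3.23
tcp_pos: [0.597, -0.189, 0.0292]
ee_rot: [3.14, -0.002, 0.163]
ft_force: [-0.3, 0.1, 5.7]
gripper_width: 0.0474
grip_force: 43.4
```

```bash
python3 -m handwheel '[[0,0,-5,0,0,0],[0,0,-15,0,0,0],[0,0,-20,0,0,0],[0,0,-10,0,0,2],[0,0,0,0,0,3.9],[0,0,0,0,0,2]]'
python3 -m handwheel '[[0,-10,0,0,0,0],[1.8,-30,0,0,0,0],[1.8,-35,0,0,0,0],[1.8,-35,0,0,0,0],[1.8,-35,0,0,0,0],[1.6,-28,0,0,0,0],[0,-12,0,0,0,0],[0,-3.4,0,0,0,0]]'
python3 -m handwheel '[[0,0,0,0,0,0],[0,0,0,0,0,0],[0,0,0,0,0,0]]'
python3 - <<'E'
from h import *
for n in("wrist","top","scene"):
    p,d,K,E=snap(n); W=cloud(d,K,E); Z=np.nan_to_num(W[...,2]); cv2.imwrite(f"pics/{n}2.png",p)
    s=env.get_state(); print(n,s["tcp_pos"],np.degrees(s["ee_rot"]),s["ft_force"])
    n0=np.hypot(W[...,0]-.599,W[...,1]-.0)<.06
    hs=cv2.cvtColor(p,cv2.COLOR_BGR2HSV); pink=((hs[...,0]>165)|(hs[...,0]<4))&(hs[...,1]>80)&(hs[...,2]>90)
    A=(np.abs(W[...,0]-.598)<.07)&(np.abs(W[...,1]-.045)<.11)&(Z>.03)&(Z<.038)
    for m,t in((n0&(Z>.139)&(Z<.155),"cap"),(n0&pink&(Z>.06)&(Z<.125),"body"),(A,"caddy")):
        if m.sum()>9:
            r=cv2.minAreaRect(W[m][:,:2].astype(np.float32)*1000); print(t,m.sum(),np.round(r[0],1),np.round(r[1],1),r[2],np.median(W[m][:,2]))
E
```

```text
clock: 3.73
tcp_pos: [0.5959, -0.1886, 0.0782]
ee_rot: [3.142, -0.0, 0.022]
ft_force: [-0.9, -0.1, -3.5]
gripper_width: 0.0475
grip_force: 42.5
clock: 4.4
tcp_pos: [0.5986, 0.003, 0.0768]
ee_rot: [-3.141, 0.002, 0.03]
ft_force: [-0.5, -0.6, -3.4]
gripper_width: 0.0471
grip_force: 42.5
clock: 4.65
tcp_pos: [0.5998, -0.0013, 0.0775]
ee_rot: [3.141, 0.0, 0.024]
ft_force: [0.0, 0.9, -3.4]
gripper_width: 0.0471
grip_force: 42.5
wrist [ 0.59989355 -0.00148544  0.07767703] [1.79980327e+02 1.36755056e-02 1.36854024e+00] [ 0.40564217  0.27108062 -3.52959358]
cap 14242 [6.015e+02 1.000e-01] [ 31.3 117.7] 1.4346672296524048 0.14705460829549366
body 6104 [601.4  -0.7] [42.9 47.8] 1.4217664003372192 0.10504223514396334
caddy 23258 [596.   44.9] [100.6 181.3] 1.9263296127319336 0.03432912580339173
top [ 0.59995462 -0.00145125  0.07769959] [1.79986671e+02 8.60177904e-03 1.36096021e+00] [ 0.64388878  0.12539056 -3.34252836]
cap 22 [591.3 -13.3] [10.2 89.8] 4.950738906860352 0.1486186137047582
body 44 [577.3   0.8] [46.  10.7] 79.66618347167969 0.10221209205098508
caddy 1395 [597.9  45.6] [100.4 180.2] 1.5678781270980835 0.03426782204839962
scene [ 0.59996632 -0.00137708  0.07774222] [1.79988004e+02 6.52580491e-03 1.36068293e+00] [-0.42676626  0.40362294 -3.17422722]
cap 199 [602.1   0.9] [ 28.7 118.3] 2.270145893096924 0.14731833863578958
body 283 [608.9   7.3] [38.2 65.9] 31.502567291259766 0.09777696966225469
caddy 1740 [596.1  43.9] [102.8 182.7] 1.7708420753479004 0.033657243551870164
```

View pics/scene2.png

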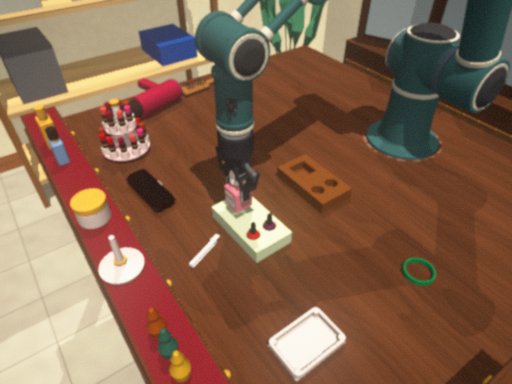

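The bottle is held upright over the square well, at scene (238,200). I make a small correction and lower it to the rim, then feel it in.

```bash
python3 -m handwheel '[[-0.7,-0.8,5,0,0,-0.3],[0,0,5,0,0,0],[0,0,3,0,0,0],[0,0,0,0,0,0],[0,0,0,0,0,0]]'
python3 -m handwheel '[[0,0,1,0,0,0],[0,0,1,0,0,0],[0,0,0,0,0,0]]'
python3 -m handwheel '[[0,0,1,0,0,0],[0,0,1,0,0,0],[0,0,0,0,0,0]]'
```

```text
clock: 5.22
tcp_pos: [0.5987, 0.0006, 0.0641]
ee_rot: [-3.142, 0.001, 0.03]
ft_force: [-0.6, 0.7, -3.5]
gripper_width: 0.0475
grip_force: 42.5
clock: 5.47
tcp_pos: [0.5996, 0.0006, 0.063]
ee_rot: [3.141, -0.001, 0.031]
ft_force: [0.2, -0.9, -2.4]
gripper_width: 0.047
grip_force: 42.5
clock: 5.72
tcp_pos: [0.5993, 0.0005, 0.0607]
ee_rot: [3.141, -0.0, 0.031]
ft_force: [0.5, -1.6, -3.3]
gripper_width: 0.0475
grip_force: 42.5
```

```bash
python3 -m handwheel '[[0,0,1,0,0,0],[0,0,1,0,0,0],[0,0,0,0,0,0]]'
python3 -m handwheel '[[0,0,1,0,0,0],[0,0,1,0,0,0],[0,0,0,0,0,0]]'
```

```text
clock: 5.97
tcp_pos: [0.5993, 0.0005, 0.0586]
ee_rot: [3.141, -0.0, 0.031]
ft_force: [0.9, -1.4, -3.2]
gripper_width: 0.0469
grip_force: 42.4
clock: 6.22
tcp_pos: [0.5993, 0.0005, 0.0566]
ee_rot: [3.141, -0.0, 0.031]
ft_force: [0.4, -2.1, -3.2]
gripper_width: 0.047
grip_force: 42.5
```

```bash
python3 -m handwheel '[[0,0.4,0,0,0,0],[0,0,1,0,0,0],[0,0,1,0,0,0],[0,0,1,0,0,0],[0,0,0,0,0,0]]'
python3 -m handwheel '[[0,0,1,0,0,0],[0,0,1,0,0,0],[0,0,1,0,0,0],[0,0,0,0,0,0]]'
```

```text
clock: 6.63
tcp_pos: [0.5991, 0.0004, 0.0535]
ee_rot: [-3.141, 0.0, 0.031]
ft_force: [0.3, -1.3, -3.0]
gripper_width: 0.0475
grip_force: 42.5
clock: 6.97
tcp_pos: [0.5991, 0.0004, 0.0504]
ee_rot: [-3.141, 0.0, 0.03]
ft_force: [-0.2, -0.9, -3.3]
gripper_width: 0.0477
grip_force: 42.5
```

```bash
python3 -m handwheel '[[0,0,1.5,0,0,0],[0,0,1.5,0,0,0],[0,0,1.5,0,0,0],[0,0,1.5,0,0,0],[0,0,0,0,0,0]]'
python3 -m handwheel '[[0,0,1,0,0,0],[0,0,1,0,0,0],[0,0,1,0,0,0],[0,0,0,0,0,0]]'
python3 -m handwheel '[[0,0,0.5,0,0,0],[0,0,0.5,0,0,0],[0,0,0,0,0,0]]'
```

```text
clock: 7.38
tcp_pos: [0.5989, 0.0004, 0.0442]
ee_rot: [-3.141, 0.001, 0.03]
ft_force: [0.3, -0.6, -3.4]
gripper_width: 0.0474
grip_force: 42.5
clock: 7.72
tcp_pos: [0.5991, 0.0003, 0.0415]
ee_rot: [-3.141, 0.0, 0.031]
ft_force: [0.4, -0.4, -2.5]
gripper_width: 0.0472
grip_force: 42.5
clock: 7.97
tcp_pos: [0.5992, 0.0003, 0.0407]
ee_rot: [-3.142, 0.0, 0.031]
ft_force: [-0.5, 0.6, -2.6]
gripper_width: 0.0475
grip_force: 42.5
```

```bash
python3 -m handwheel '[[0,0,0.5,0,0,0],[0,0,0.5,0,0,0],[0,0,0,0,0,0]]'
python3 -m handwheel '[[0,0,0.5,0,0,0],[0,0,0,0,0,0]]'
python3 -m handwheel '[[0,0,0.5,0,0,0],[0,0,0,0,0,0]]'
```

```text
clock: 8.22
tcp_pos: [0.5992, 0.0003, 0.0397]
ee_rot: [3.142, 0.0, 0.031]
ft_force: [0.1, 0.5, -3.3]
gripper_width: 0.0476
grip_force: 42.5
clock: 8.38
tcp_pos: [0.5993, 0.0003, 0.0393]
ee_rot: [-3.142, -0.0, 0.031]
ft_force: [-0.1, 0.0, -3.7]
gripper_width: 0.0477
grip_force: 42.6
clock: 8.55
tcp_pos: [0.5994, 0.0003, 0.0392]
ee_rot: [3.142, -0.0, 0.031]
ft_force: [-0.8, 0.3, -0.1]
gripper_width: 0.0474
grip_force: 42.9
```

Contact with the floor came at the expected height, 10 mm above the table grasp. I release, rise to cap height and wind the wrist back.

```bash
python3 -m handwheel '[[0,0,0.3,0,0,0],[0,0,0,0,0,0],[0,0,0,0,0,0]]'
python3 -m handwheel '[[0,0,0,0,0,0],[0,0,0,0,0,0],[0,0,0,0,0,0],[0,0,0,0,0,0]]' 0
python3 -m handwheel '[[0,0,-5,0,0,0],[0,0,-15,0,0,0],[0,0,-15,0,0,0],[0,0,-6,0,0,0],[0,0,0,0,0,-4],[0,0,0,0,0,-7],[0,0,0,0,0,-7],[0,0,0,0,0,-7]]'
python3 -m handwheel '[[0,0,0,0,0,-7],[0,0,0,0,0,-7],[0,0,0,0,0,-7],[0,0,0,0,0,-7],[0,0,0,0,0,-7],[0,0,0,0,0,-7],[0,0,0,0,0,-7],[0,0,0,0,0,-7]]'
python3 -m handwheel '[[0,0,0,0,0,-7],[0,0,0,0,0,-7],[0,0,0,0,0,-7],[0,0,0,0,0,-7],[0,0,0,0,0,-7],[0,0,0,0,0,-7],[0,0,0,0,0,-7],[0,0,0,0,0,-7]]'
python3 -m handwheel '[[0,0,0,0,0,-7],[0,0,0,0,0,-7],[0,0,0,0,0,-7],[0,0,0,0,0,-7],[0,0,0,0,0,-7],[0,0,0,0,0,-7],[0,0,0,0,0,-4],[0,0,0,0,0,0]]'
python3 - <<'E'
from h import *
p,d,K,E=snap("wrist"); W=cloud(d,K,E); Z=np.nan_to_num(W[...,2]); cv2.imwrite("pics/w3.png",p)
s=env.get_state(); print({k:np.round(s[k],3) for k in("joint_positions","tcp_pos","ee_rot","ft_force","ft_torque")})
n0=np.hypot(W[...,0]-.599,W[...,1])<.03
for lo,hi in((.1,.115),(.045,.072)):
    m=n0&(Z>lo)&(Z<hi)
    if m.sum()>9:
        r=cv2.minAreaRect(W[m][:,:2].astype(np.float32)*1000); print(m.sum(),np.round(r[0],1),np.round(r[1],1),r[2],np.median(W[m][:,2]))
E
```

```text
clock: 8.8
tcp_pos: [0.5994, 0.0003, 0.0393]
ee_rot: [3.142, -0.0, 0.031]
ft_force: [-3.0, -0.3, 5.7]
gripper_width: 0.0473
grip_force: 43.5
clock: 9.13
tcp_pos: [0.5995, 0.0003, 0.0384]
ee_rot: [3.142, -0.0, 0.031]
ft_force: [0.7, 0.4, 0.1]
gripper_width: 0.0854
grip_force: 0.0
clock: 9.8
tcp_pos: [0.5994, 0.0003, 0.0796]
ee_rot: [3.141, -0.0, 0.473]
ft_force: [0.9, -0.9, -0.1]
gripper_width: 0.0856
grip_force: 0.0
clock: 10.47
tcp_pos: [0.5993, 0.0003, 0.0794]
ee_rot: [3.141, -0.0, 1.45]
ft_force: [-0.1, -0.2, 0.7]
gripper_width: 0.0855
grip_force: 0.0
clock: 11.13
tcp_pos: [0.5993, 0.0003, 0.0794]
ee_rot: [3.141, 0.0, 2.428]
ft_force: [-0.7, 0.8, 0.2]
gripper_width: 0.0852
grip_force: 0.0
clock: 11.8
tcp_pos: [0.5993, 0.0003, 0.0795]
ee_rot: [-3.142, 0.0, -3.057]
ft_force: [-0.6, -0.7, 0.0]
gripper_width: 0.0855
grip_force: 0.0
{'joint_positions': array([-0.041,  0.259,  1.909,  0.   ,  0.974, -1.693]), 'tcp_pos': array([0.599, 0.   , 0.079]), 'ee_rot': array([ 3.142,  0.   , -3.06 ]), 'ft_force': array([0.502, 0.274, 0.215]), 'ft_torque': array([ 0.014, -0.013,  0.027])}
4983 [596.6   0.8] [35.9 36.1] 82.72390747070312 0.10841371926321428
3138 [594.5   0.7] [45. 48.] 2.4079601764678955 0.06659250359646895
```

View pics/w3.png

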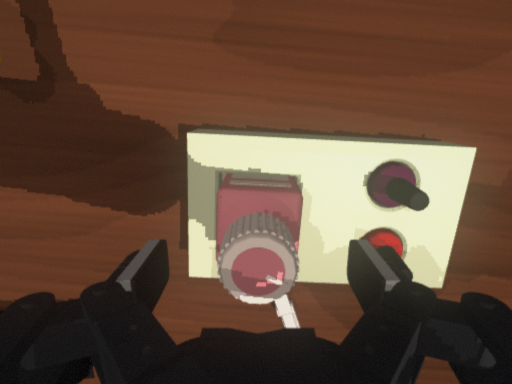

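The bottle stands square in the well, cap at (258,258), top at 0.108 m, which means it is fully home. I centre over the cap, grip it and start turning clockwise, logging the torque.

```bash
cat > t.py <<'E'
from h import *
s=env.get_state(); print("  T",np.round(s["ft_torque"],3),"j6 %.3f"%s["joint_torque"][5],"q6 %.3f"%s["joint_positions"][5])
E
q(){ grep -E "ft_force|width" | tr '\n' ' '; python3 t.py; }
python3 -m handwheel '[[1.8,0,0,0,0,0],[0,0,0,0,0,0]]' 0 |q
python3 -m handwheel '[[0,0,0,0,0,0],[0,0,0,0,0,0],[0,0,0,0,0,0],[0,0,0,0,0,0],[0,0,0,0,0,0],[0,0,0,0,0,0],[0,0,0,0,0,0],[0,0,0,0,0,0]]' 1 40 |q
python3 -m handwheel '[[0,0,0,0,0,3],[0,0,0,0,0,3]]' |q
python3 -m handwheel '[[0,0,0,0,0,3],[0,0,0,0,0,3]]' |q
python3 -m handwheel '[[0,0,0,0,0,3],[0,0,0,0,0,3]]' |q
python3 -m handwheel '[[0,0,0,0,0,3],[0,0,0,0,0,3]]' |q
```

```text
ft_force: [0.0, -0.6, -0.5] gripper_width: 0.0854   T [-0.024 -0.031  0.031] j6 0.009 q6 -1.694
ft_force: [-1.2, 0.3, 1.3] gripper_width: 0.035   T [ 0.036  0.146 -0.023] j6 -0.026 q6 -1.695
ft_force: [-0.9, 0.9, 1.8] gripper_width: 0.0347   T [0.084 0.175 0.027] j6 -0.627 q6 -1.588
ft_force: [-1.1, 0.9, 2.2] gripper_width: 0.0354   T [0.107 0.131 0.094] j6 -0.570 q6 -1.483
ft_force: [-0.5, 0.1, 1.9] gripper_width: 0.0349   T [0.089 0.132 0.095] j6 -0.571 q6 -1.379
ft_force: [-0.0, 1.5, 2.7] gripper_width: 0.0348   T [0.08  0.104 0.071] j6 -0.571 q6 -1.274
```

```bash
q(){ grep -E "ft_force|width" | tr '\n' ' '; python3 t.py; }
python3 -m handwheel '[[0,0,0,0,0,2.5],[0,0,0,0,0,2.5]]' |q
python3 -m handwheel '[[0,0,0,0,0,2.5],[0,0,0,0,0,2.5]]' |q
python3 -m handwheel '[[0,0,0,0,0,2.5],[0,0,0,0,0,2.5]]' |q
python3 -m handwheel '[[0,0,0,0,0,2.5],[0,0,0,0,0,2.5]]' |q
python3 -m handwheel '[[0,0,0,0,0,2.5],[0,0,0,0,0,2.5]]' |q
```

```text
ft_force: [-1.2, -0.6, 1.3] gripper_width: 0.0347   T [0.104 0.067 0.072] j6 -0.453 q6 -1.187
ft_force: [0.1, 0.9, 1.5] gripper_width: 0.0347   T [0.045 0.073 0.052] j6 -0.462 q6 -1.100
ft_force: [-1.4, 1.2, 1.8] gripper_width: 0.0349   T [0.081 0.055 0.089] j6 -0.462 q6 -1.013
ft_force: [-0.9, 0.1, 2.1] gripper_width: 0.0349   T [0.037 0.07  0.047] j6 -0.462 q6 -0.925
ft_force: [-1.3, -0.1, 1.2] gripper_width: 0.0349   T [0.012 0.064 0.11 ] j6 -0.462 q6 -0.838
```

```bash
q(){ grep -E "ft_force|width" | tr '\n' ' '; python3 t.py; }
python3 -m handwheel '[[0,0,0,0,0,2.5],[0,0,0,0,0,2.5]]' |q
python3 -m handwheel '[[0,0,0,0,0,2.5],[0,0,0,0,0,2.5]]' |q
python3 -m handwheel '[[0,0,0,0,0,2.5],[0,0,0,0,0,2.5]]' |q
python3 -m handwheel '[[0,0,0,0,0,2.5],[0,0,0,0,0,2.5]]' |q
python3 -m handwheel '[[0,0,0,0,0,2.5],[0,0,0,0,0,2.5]]' |q
```

```text
ft_force: [-0.3, -0.2, 1.9] gripper_width: 0.0348   T [-0.051  0.01   0.121] j6 -0.462 q6 -0.751
ft_force: [0.1, -0.4, 1.5] gripper_width: 0.0348   T [-0.043  0.002  0.055] j6 -0.462 q6 -0.663
ft_force: [0.2, -0.4, 1.6] gripper_width: 0.0351   T [-0.025  0.018  0.033] j6 -0.462 q6 -0.576
ft_force: [-0.4, -0.5, 0.8] gripper_width: 0.0349   T [-0.028  0.019  0.044] j6 -0.462 q6 -0.489
ft_force: [0.6, -1.4, 0.2] gripper_width: 0.0348   T [-0.203 -0.072  0.203] j6 -0.317 q6 -0.402
```

Torque is rising, so the cap is tight. I'll use single small rows from here.

```bash
q(){ grep -E "ft_force|width" | tr '\n' ' '; python3 t.py; }
python3 -m handwheel '[[0,0,0,0,0,2.5]]' |q
python3 -m handwheel '[[0,0,0,0,0,2.5]]' |q
python3 -m handwheel '[[0,0,0,0,0,2.5]]' |q
python3 -m handwheel '[[0,0,0,0,0,2.5]]' |q
```

```text
ft_force: [-0.0, -1.9, 0.7] gripper_width: 0.035   T [-0.161 -0.088  0.242] j6 -0.303 q6 -0.358
ft_force: [1.4, -0.7, 1.0] gripper_width: 0.035   T [-0.131 -0.115  0.212] j6 -0.317 q6 -0.315
ft_force: [0.2, -0.6, 0.4] gripper_width: 0.0349   T [-0.177 -0.068  0.146] j6 -0.380 q6 -0.271
ft_force: [1.3, -1.4, -0.4] gripper_width: 0.0346   T [-0.237 -0.156  0.096] j6 -0.474 q6 -0.227
```

```bash
q(){ grep -E "ft_force|width" | tr '\n' ' '; python3 t.py; }
python3 -m handwheel '[[0,0,0,0,0,2.5]]' |q
python3 -m handwheel '[[0,0,0,0,0,2.5]]' |q
python3 -m handwheel '[[0,0,0,0,0,2.5]]' |q
```

```text
ft_force: [0.6, -0.4, 0.3] gripper_width: 0.035   T [-0.051 -0.178 -0.019] j6 -0.573 q6 -0.183
ft_force: [1.3, 0.2, 1.4] gripper_width: 0.0349   T [ 0.03  -0.26  -0.041] j6 -0.591 q6 -0.140
ft_force: [-0.2, -0.1, 1.3] gripper_width: 0.0349   T [-0.011 -0.02   0.067] j6 -0.518 q6 -0.096
```

The signature fits the first click: torque peaked at about 0.24, dropped through zero, sprang on and returned. I'll creep on only until torque begins to rise again, to confirm the thread is tight, short of a second click.

```bash
q(){ grep -E "ft_force|width" | tr '\n' ' '; python3 t.py; }
python3 -m handwheel '[[0,0,0,0,0,2.5]]' |q
python3 -m handwheel '[[0,0,0,0,0,2.5]]' |q
python3 -m handwheel '[[0,0,0,0,0,2.5]]' |q
```

```text
ft_force: [-1.0, -0.8, 0.7] gripper_width: 0.0348   T [ 0.031 -0.024  0.04 ] j6 -0.502 q6 -0.052
ft_force: [-0.2, 0.3, 0.7] gripper_width: 0.0346   T [-0.101 -0.098  0.101] j6 -0.494 q6 -0.009
ft_force: [1.2, 0.1, -0.2] gripper_width: 0.0344   T [-0.117 -0.196  0.076] j6 -0.450 q6 0.035
```

```bash
q(){ grep -E "ft_force|width" | tr '\n' ' '; python3 t.py; }
python3 -m handwheel '[[0,0,0,0,0,2.5]]' |q
python3 -m handwheel '[[0,0,0,0,0,2.5]]' |q
```

```text
ft_force: [1.2, -0.8, 0.5] gripper_width: 0.0351   T [-0.154 -0.181  0.149] j6 -0.400 q6 0.078
ft_force: [1.4, -0.1, 0.8] gripper_width: 0.0351   T [-0.226 -0.248  0.206] j6 -0.336 q6 0.122
```

Torque has risen to about 0.2 again, so the cap is tight with one click made. I stop here, release and retreat upward.

```bash
python3 -m handwheel '[[0,0,0,0,0,0],[0,0,0,0,0,0],[0,0,0,0,0,0],[0,0,0,0,0,0],[0,0,0,0,0,0],[0,0,0,0,0,0]]' 0
python3 -m handwheel '[[0,0,-8,0,0,0],[0,0,-25,0,0,0],[0,0,-30,0,0,0],[0,0,-30,0,0,0],[0,0,-30,0,0,0],[0,0,-15,0,0,0],[0,0,0,0,0,0],[0,0,0,0,0,0]]'
python3 - <<'E'
from h import *
p,d,K,E=snap("wrist"); W=cloud(d,K,E); Z=np.nan_to_num(W[...,2]); n0=np.hypot(W[...,0]-.598,W[...,1])<.03
m=n0&(Z>.095)&(Z<.12); print(m.sum(),np.median(W[m],0),Z[m].std()); cv2.imwrite("pics/w4.png",p)
p=snap("scene")[0]; cv2.imwrite("pics/s4.png",cv2.resize(p[150:300,120:320],None,fx=3,fy=3))
E
```

```text
clock: 16.52
tcp_pos: [0.5974, 0.0002, 0.0794]
ee_rot: [-3.141, 0.0, 1.41]
ft_force: [0.7, -0.7, -0.1]
gripper_width: 0.0858
grip_force: 0.0
clock: 17.18
tcp_pos: [0.5984, 0.0001, 0.2194]
ee_rot: [3.138, -0.0, 1.409]
ft_force: [-0.1, 0.9, -0.9]
gripper_width: 0.0851
grip_force: 0.0
1285 [0.59775669 0.00188389 0.10836892] 0.0024651622684948252
```

View pics/w4.png

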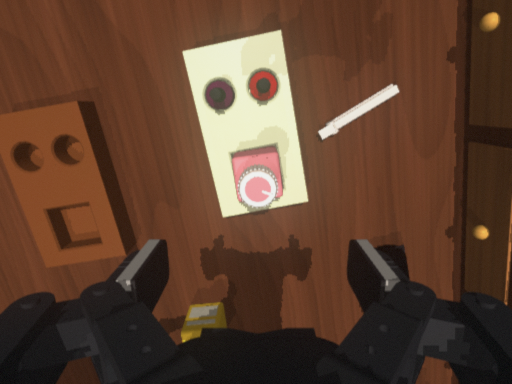

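View pics/s4.png

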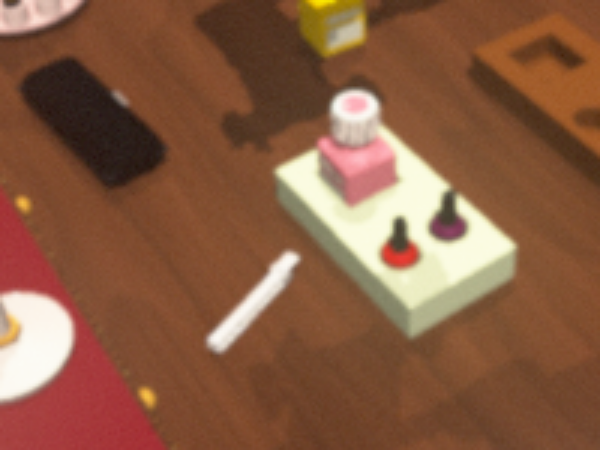

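The bottle stands home in the well, at wrist (258,185) and scene crop (355,150), with its cap on. The other things are where they were.

```bash
python3 -c "
from bench import env
print(env.hand_in())"
```

```text
the job is handed in; nothing more can be done
None
```

I stood the rose bottle fully home in the green caddy's square well and screwed its cap tight until, by the torque readings, it clicked once; I then let go and handed the job in at about 17 s, with the neighbouring things in place in the last pictures.

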